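# Clear, close and clamp the radio test box

### The arm

A 6-joint arm with a two-finger parallel gripper is mounted at the origin on the work surface. World frame = base frame: x ahead of the robot, y to its left, z up, the work surface at z = 0. Lengths are in m, angles in rad, forces in N, time in s.
With the tool pointing down it reaches from about 0.35 to 0.775 m from the base axis. Payload 7.3 kg.
Tool frame: the origin (TCP) lies midway between the tips of the shut fingers; the grasp point (between the pads) lies 19 mm behind it (robot.grasp_offset is the z of the grasp point in the tool frame, in m); z points along the fingers, y is the direction in which the jaws open and shut (so a half turn about z gives the same grasp; the last joint's range is limited). The gripper opens to 92 mm and grips with 3 to 60 N. Pads are 19 mm wide; open, the fingers measure 130 mm over their backs; the gripper's body (75 mm by 190 mm) begins 47 mm behind the grasp point.
Start: joints at [1.131, 0.342, 1.524, -0, 1.275, -0.146], TCP at [0.152, 0.503, 0.227] pointing down, gripper open.
Joint ranges: [-2.53, 2.53], [-0.77, 2.02], [0.04, 2.7], [-1, 4.14], [0.28, 2.66], [-3.11, 3.11]. Speed limits (rad/s): [2.57, 2.57, 3.14, 3.14, 3.14, 3.14].

### API

Orientations are given as [roll, pitch, yaw] about the fixed x, y, z axes, in that order (R = Rz(yaw) Ry(pitch) Rx(roll)).
In Python, from cell import observe, imaging, workorder, robot gives the robot as it stands. The module is installed in compiled form; this text tells all that it offers.
- The arm moves only by the tool send_rows, never from a script. Its argument "series" is a list of rows, each a list of 7 numbers: the shift along the tool's x, y, z in m, then the turn, a rotation vector about the tool's x, y, z in rad, then the closure, from 0 (fully open) to 1 (shut). A call has 1 to 5 rows; each row shifts and turns the commanded pose from where the row before left it, along the tool's axes as they then stand; what a row does not reach is not made up. A row lasts 1/12 s, in which the tool goes at most 41.7 mm and 7.16 degrees, less where a joint would pass 70% of its speed; a pose out of reach is approached as far as the arm can. A call is refused whole if a number of a shift passes 0.0417 or a number of a turn 0.125, either way. A call with a gripper value outside its range is refused whole. The fingers move at their own pace and stop on an object; "newtons" is the grip in N (left out, the last holds). Time passes only in rows, so rows that do not move let the fingers close. It gives the time, the measured TCP pose, the force and the opening at its end, in the units of the state.
- observe(): the state, without advancing time (a new reading comes with each control period).
- imaging.read_camera(name): name is "scene" or "top"; returns a dict with "color" (384x512x3 uint8, red, green, blue), "range_z" (384x512 float32, m along the optical axis (not along the pixel's ray), 0 where there is no reading), "vfov" (degrees; the focal length in pixels is half the picture's height over the tangent of half this angle, whatever the lens; pixels are square), "cx", "cy" (the principal point, pixels), "T" (4x4, takes a point from camera to world coordinates). Camera axes: x right, y down, z forward; pixel columns grow to the right and rows downward; lengths in m; the calibration is good to about 2 mm. A picture is of the moment at which its call begins.
- workorder.hand_in(): hands the job in, once; it reports no verdict.
The state is a dict: "time": time; "qpos": joint angles; "qvel": joint speeds; "joint_efforts": joint torques, N m; "tool_pos": TCP position; "tool_rot": TCP orientation; "contact_force": force on the tool from outside, world axes, zero at the start; "torque": the same for the moment, N m; "opening": finger opening in m.
Only numpy, scipy, OpenCV 4.12 (cv2) and the standard library are available. Lean on these libraries where they do the work, as an engineer would, in place of code of your own. Each camera call takes 0.05 s, during which the arm holds its last target.

### The job

The radio is already loaded in the grey test box, but a heavy loudspeaker pot has been left loose somewhere on the floor of the bay beside it: feel for it and get it out of the box into the flat catch tray along the box's open side. Then lower the lid gently until it is fully shut, and press the clamp lever over onto it, all the way down. Do not shift the loaded radio, and leave the spare radio, the knob blanks and the dial lens where they are.

Things in the scene. Friction and masses are not known exactly. Their poses are not given: they have to be found in the camera images.
- test_box: Grey steel test box, fixed; origin under it on the table, own axes, z up. Lengths in mm. Floor surface z 12, x -115 to 115, y -125 to 100. 5 mm walls to rim z 60: two end walls (inner faces x -110, 110), one hinge wall (inner face y 95); -y side open. Divider y 0 to 5, 25 tall: nest (y 5 to 95) holds the radio, bay is y -125 to 0. Clamp post 44 x 30 at x -150, y -100, tops out at z 78.
- catch_tray: Flat aluminium tray fixed along the box's open -y side; same origin and axes as test_box. Tray floor z 4 (8 mm below the bay floor, no wall between), box x -113 to 113, y -125 to -242 (mm); rim to z 24 on its three outer sides. The pot lies wholly on the tray when its centre is beyond about y -162.
- bay_floor (a point): Centre of the bay floor surface: box x 0, y -62.5, z 12; axes as test_box. Somewhere on this floor, place NOT given, lies the loose loudspeaker pot: plain dark steel disc, 70 mm diameter, 32 tall, about 0.5 kg (sliding it takes 1 to 6 N); its centre is within box x -62 to 62, y -86 to -74. It can be felt with a finger from above or from the side.
- lid (a joint): Lid angle, rad: 0 shut, grows as it opens; starts 1.75 to 1.95 (upright, leaning a little to the box's +y), stop at 2.1. Stiff hinge (about 0.55 N m friction): stays where it is left. 0.35 kg.
- lid_hinge (a point): Middle of the lid's hinge line: box x 0, y 100, z 60 (mm), line along box x. Aluminium plate 234 along the hinge, 226 from hinge to free edge, 6 thick. Shut: outer face level at z 66, reaching y -126. A 42 mm skirt under the free edge closes the bay's open side; a 52 mm wide ear (box x -169 to -117, y 0 to -80) goes under the clamp. Site axes turn with the lid; shut they equal the box's.
- lid_edge (a point): Middle of the lid's free edge, half-way through its thickness, 226 mm from the hinge line.
- clamp (a joint): Clamp lever angle in rad: 0 fully down (level, lying over the lid's ear), grows as it is raised (starts at 1.45 to 1.85, about upright; stop at 2.0). Stiff (about 0.45 N m of friction): it stays where it is left.
- clamp_pivot (a point): Pivot of the clamp lever: box x -150, y -100, z 68 (mm), axis along box x. Steel lever 20 wide, 10 thick, 107 long; down it points to box +y with its top face at z 78 (grip top z 83). It is pushed over from its -y side towards +y and down.
- clamp_grip (a point): Middle of the black cross grip at the lever's end, a bar 44 mm long (along the box's x) and 18 mm thick, 102 mm from the pivot.
- radio_center (a point): Centre of the loaded pink plastic radio body, 150 x 82 x 36 mm, lying flat and loose in the nest, long side along the box's x.
- spare_radio_center (a point): Centre of another pink radio body of the same size, lying on the table near the tray. A bystander.
- knob_a_center (a point): Centre of an amber bakelite knob blank, 64 mm in diameter, 26 mm tall, on the table beyond the box's +x end. A bystander.
- knob_b_center (a point): Centre of the other amber knob blank, same size, on the table to the right. A bystander.
- lens_center (a point): Centre of the silvered glass dial lens, a domed disc 90 mm in diameter, 13 mm tall, on the table beyond the box's +x end. A bystander.
Mind the look-alikes: they are no part of the job. What is shaped like the part that bears radio_center but orange is not meant.

How it is judged:
By the outcome, as a careful person would: the job done as asked, in the order asked, and still so for the second after the job is handed in, with the robot touching nothing.
It also fails if it takes over 72 s, if anything falls off the work surface, if the arm or the gripper's body presses on something with over 40 N, if the wrist force passes 120 N, or if a joint passes its speed limit or range.

## Working session

There is one attempt and no reset: what is moved stays moved. The work goes in short steps, Python scripts to look and compute and a tool call to move; the robot and the scene stay as the last step left them, time stands still between calls to the robot, and variables do not carry over. Pictures are saved under pics/ and viewed, and the job is handed in when it is done.

Besides the shell and the picture viewer there is one more tool, called after "Emit:" by a JSON object that holds its "fn" and its "kwargs". send_rows: Moves the arm, as the interface text tells. Its arguments: {"type":"object","properties":{"series":{"type":"array","items":{"type":"array","items":{"type":"number"}}},"newtons":{"type":"number"}},"required":["series"]}

```bash
mkdir -p pics; ls; cat > h.py <<'E'
import numpy as np,cv2
from cell import observe, imaging, workorder, robot
def cam(n):
    d=imaging.read_camera(n); d['f']=d['color'].shape[0]/2/np.tan(np.radians(d['vfov'])/2); return d
def save(d,n): cv2.imwrite('pics/'+n,d['color'][:,:,::-1])
def pt(d,u,v,z=None):
    z=d['range_z'][v,u] if z is None else z
    p=np.array([(u-d['cx'])/d['f']*z,(v-d['cy'])/d['f']*z,z,1]); return (d['T']@p)[:3]
def cloud(d):
    H,W=d['range_z'].shape; v,u=np.mgrid[:H,:W]; z=d['range_z']
    P=np.stack([(u-d['cx'])/d['f']*z,(v-d['cy'])/d['f']*z,z],-1)
    return P@d['T'][:3,:3].T+d['T'][:3,3]
E
python3 - <<'E'
from h import *
print(observe())
for n in('scene','top'):
    d=cam(n); save(d,n+'0.png'); np.savez(n+'0.npz',**{k:d[k] for k in('color','range_z','T','f','cx','cy')}); print(n,d['T'].round(3).tolist(),d['f'],d['cx'],d['cy'])
E
```

```text
pics
{'time': 0.0, 'qpos': array([ 1.13098753e+00,  3.42727602e-01,  1.52504862e+00, -4.33752043e-06,
        1.27540058e+00, -1.46005800e-01]), 'qvel': array([ 1.56034295e-03, -7.88583516e-05,  6.22251669e-05, -8.27134713e-05,
       -2.60803125e-03, -1.04015170e-04]), 'joint_efforts': array([-5.43943825e-04, -4.31248355e+01, -2.44217777e+01,  7.19388644e-02,
        5.59698092e-02, -1.19373485e-04]), 'tool_pos': array([0.15183781, 0.50212164, 0.22603141]), 'tool_rot': array([-3.14002475e+00, -2.26370812e-04,  2.84779074e+00]), 'contact_force': array([0.0548977 , 0.2124639 , 0.62672327]), 'torque': array([-0.02802292, -0.00699569, -0.00032494]), 'opening': 0.09179591387261138}
scene [[-0.57, 0.632, -0.525, 1.098], [0.822, 0.441, -0.361, 0.363], [0.004, -0.637, -0.771, 0.918], [0.0, 0.0, 0.0, 1.0]] 362.05879572694994 256.20448517930805 191.22546729855603
top [[-0.083, -0.974, 0.211, 0.225], [-0.997, 0.081, -0.018, -0.01], [0.0, -0.212, -0.977, 1.628], [0.0, 0.0, 0.0, 1.0]] 497.3803362220722 253.79232807880206 191.6032283971802
```

View pics/scene0.png

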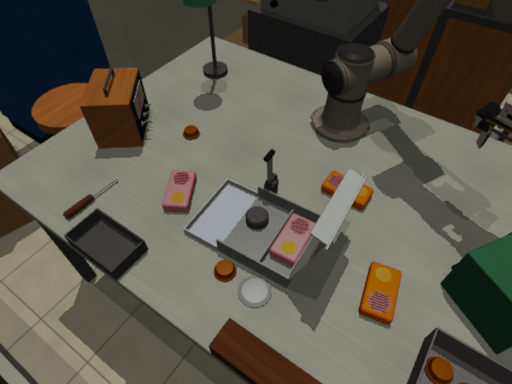

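View pics/top0.png

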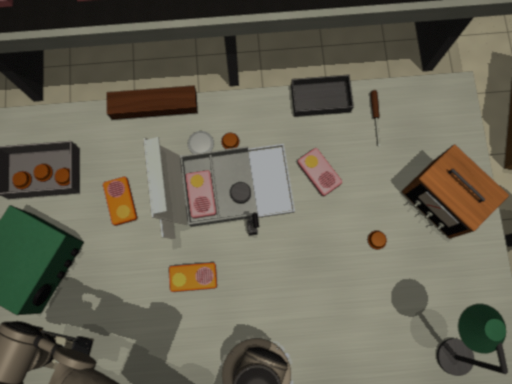

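The scene view shows the box with the loaded pink radio at (293,238), the dark pot at (257,216), the clamp at (270,172) and the tray at (222,215). In the top view the pot is at (241,192), the radio at (201,193) and the tray at (271,181). Next I measure the box pose.

```bash
python3 - <<'E'
import numpy as np,cv2
for n,box in(('top',(235,140,300,225)),('scene',(180,175,262,260))):
    D=np.load(n+'0.npz'); c=D['color'];z=D['range_z'];f=D['f']
    H,W=z.shape; v,u=np.mgrid[:H,:W]
    P=np.stack([(u-D['cx'])/f*z,(v-D['cy'])/f*z,z],-1)@D['T'][:3,:3].T+D['T'][:3,3]
    np.save(n+'_P.npy',P)
    x0,y0,x1,y1=box
    hsv=cv2.cvtColor(c,cv2.COLOR_RGB2HSV)
    for (a,b) in ([(271,181),(241,192),(201,193),(230,165)] if n=='top' else [(222,215),(257,216),(293,238),(250,240)]):
        print(n,a,b,c[b,a],hsv[b,a],P[b,a].round(3))
    big=cv2.resize(c[130:290,130:330] if n=='top' else c[130:290,170:390],None,fx=3.6,fy=3.6,interpolation=cv2.INTER_CUBIC)
    cv2.imwrite(f'pics/{n}0_z.png',big[:,:,::-1])
E
```

```text
top 271 181 [160 163 164] [ 98   6 164] [ 0.609 -0.101  0.001]
top 241 192 [74 71 67] [17 24 74] [0.569 0.002 0.048]
top 201 193 [159 128 126] [  2  53 159] [0.577 0.132 0.048]
top 230 165 [125 124 115] [ 27  20 125] [0.674 0.033 0.008]
scene 222 215 [156 160 167] [109  17 167] [ 0.616 -0.097  0.005]
scene 257 216 [67 63 62] [ 6 19 67] [0.58  0.01  0.045]
scene 293 238 [157 126 127] [179  50 157] [0.587 0.138 0.048]
scene 250 240 [120 121 114] [ 34  15 121] [0.644 0.03  0.013]
```

View pics/top0_z.png

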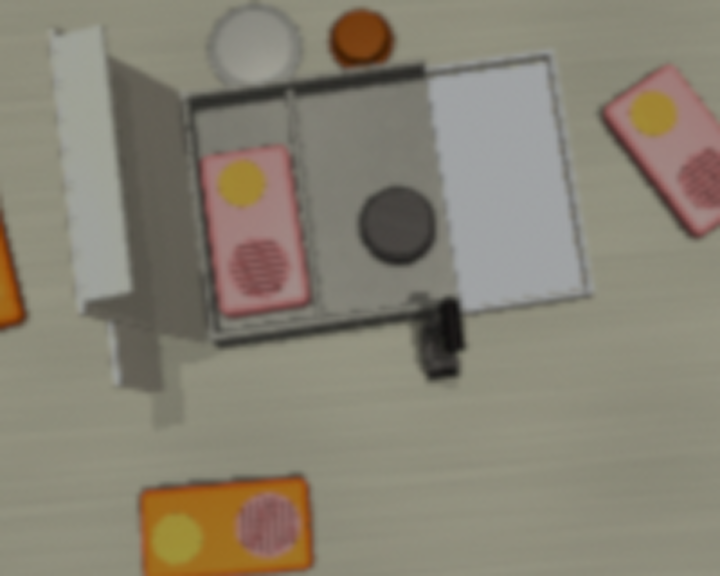

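View pics/scene0_z.png

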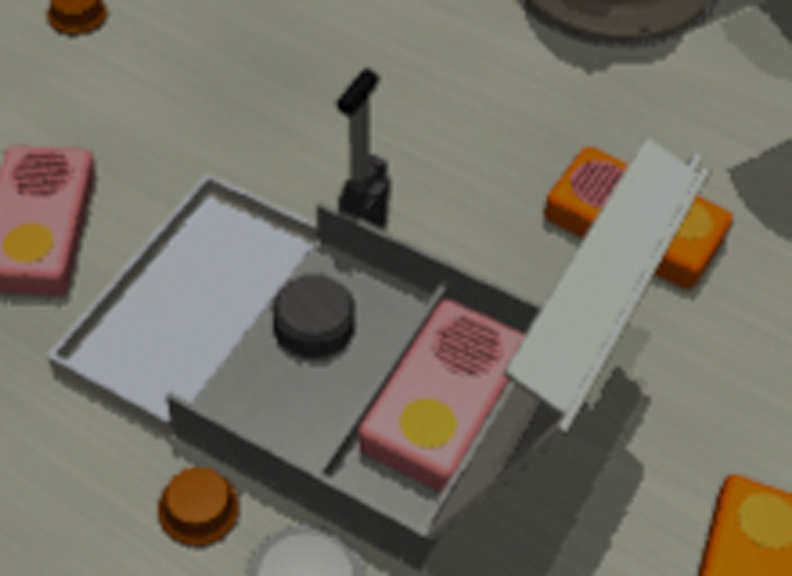

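```bash
python3 - <<'E'
import numpy as np,cv2
def cast(D,uv,z):
    d=D['T'][:3,:3]@np.array([(uv[0]-D['cx'])/D['f'],(uv[1]-D['cy'])/D['f'],1]); o=D['T'][:3,3]
    return o+d*(z-o[2])/d[2]
for n,seed in(('top',(271,181)),('scene',(222,215))):
    D=np.load(n+'0.npz'); c=D['color']; hsv=cv2.cvtColor(c,cv2.COLOR_RGB2HSV)
    m=((hsv[...,0]>85)&(hsv[...,0]<130)&(hsv[...,2]>135)).astype(np.uint8)
    k,l,s,ce=cv2.connectedComponentsWithStats(m,connectivity=4); m=(l==l[seed[1],seed[0]]).astype(np.uint8)
    ct=max(cv2.findContours(m,0,1)[0],key=cv2.contourArea)
    W=np.array([cast(D,p[0],.004)[:2] for p in ct],np.float32)
    r=cv2.minAreaRect(W*1000); print(n,'tray',s[l[seed[1],seed[0]]],r, cv2.boxPoints(r).round(1).tolist())
    ap=cv2.approxPolyDP(ct,3,True)[:,0]; print(ap.tolist(),[ (cast(D,p,.004)[:2]*1000).round(1).tolist() for p in ap])
    # pot
    seed=(241,192) if n=='top' else (257,212)
    v=hsv[...,2].copy(); m=(v<85).astype(np.uint8)
    k,l,s,ce=cv2.connectedComponentsWithStats(m,connectivity=4); i=l[seed[1],seed[0]]; print('pot',s[i],ce[i], cast(D,ce[i],.044)*1000)
    P=np.load(n+'_P.npy'); q=P[(l==i)]; t=q[q[:,2]>.038]; print('cloud',len(t),np.median(t[:,2]),t[:,:2].mean(0),t[:,:2].min(0),t[:,:2].max(0))
    # pink
    m=((hsv[...,1]>35)&(hsv[...,1]<120)&((hsv[...,0]<8)|(hsv[...,0]>172))&(hsv[...,2]>110)).astype(np.uint8)
    m=cv2.morphologyEx(m,cv2.MORPH_CLOSE,np.ones((9,9)))
    k,l,s,ce=cv2.connectedComponentsWithStats(m)
    for i in range(1,k):
        if s[i,4]>300:
            q=P[l==i]; t=q[(q[:,2]>.03)&(q[:,2]<.06)]; r=cv2.minAreaRect((t[:,:2]*1000).astype(np.float32)); print('pink',ce[i],np.median(t[:,2]) if len(t) else 0,r)
E
```

```text
top tray [ 250  148   41   68 2069] ((609.3436889648438, -96.31542205810547), (224.04066467285156, 111.16984558105469), 3.65604567527771) [[494.0, -48.0], [501.1000061035156, -158.89999389648438], [724.7000122070312, -144.60000610351562], [717.5999755859375, -33.70000076293945]]
[[280, 148], [250, 153], [260, 215], [290, 208]] [[720.6, -141.5], [711.3, -38.2], [495.8, -53.8], [511.0, -155.0]]
pot [230 182  21  22 369] [240.00542005 192.38753388] [568.91493553   5.79776445  44.        ]
cloud 301 0.04410835416825454 [0.56967863 0.00644501] [ 0.22528133 -0.02678114] [0.6044408  0.03892708]
pink [321.18558952 172.67467249] 0.0359954914619901 ((622.4285888671875, -261.93084716796875), (147.57421875, 81.6000747680664), 30.491975784301758)
pink [200.95309381 195.12974052] 0.047459205181528796 ((577.7466430664062, 135.540283203125), (150.69114685058594, 80.72100830078125), 4.512362480163574)
scene tray [ 187  185   70   62 1980] ((608.6998901367188, -98.88762664794922), (215.7371063232422, 114.30493927001953), 3.5796031951904297) [[497.5, -48.599998474121094], [504.6000061035156, -162.69999
[... 231 characters left out ...]
], [698.5, -58.1], [687.7, -36.7]]
pot [245 206  24  26 483] [256.8136646 218.4057971] [587.51721837  14.62818236  44.        ]
cloud 320 0.04366091557440133 [0.57891357 0.00893922] [ 0.54287632 -0.02603539] [1.09837015 0.36284633]
pink [178.73762376 187.53836634] 0.035936521520439524 ((624.9850463867188, -261.2833557128906), (149.19961547851562, 80.00608825683594), 29.885099411010742)
pink [293.63670766 235.97729423] 0.048208398881555814 ((579.6712646484375, 135.31954956054688), (147.16384887695312, 81.15908813476562), 5.207973480224609)
pink [379.21264368 301.70114943] 0.037391023060326656 ((617.491943359375, 411.7238464355469), (52.682640075683594, 52.155113220214844), 23.775468826293945)
```

```bash
python3 - <<'E'
import numpy as np,cv2
o=np.array([.5958,.086]);a=np.radians(4.2);R=np.array([[np.cos(a),-np.sin(a)],[np.sin(a),np.cos(a)]])
for n in('top','scene'):
    P=np.load(n+'_P.npy').reshape(-1,3); B=np.c_[(P[:,:2]-o)@R,P[:,2]]*1000
    def st(name,m,ax=None):
        q=B[m]; print(n,name,len(q),np.median(q,0).round(1) if len(q) else '',q.min(0).round(1) if len(q) else'',q.max(0).round(1) if len(q) else'')
    x,y,z=B.T
    rim=(z>52)&(z<66)
    st('wall+x',rim&(abs(x-112)<15)&(y>-120)&(y<80))
    for lo,hi in((-120,-60),(20,80)): 
        st(f'wall+x {lo}',rim&(abs(x-112)<15)&(y>lo)&(y<hi)); st(f'wall-x {lo}',rim&(abs(x+112)<15)&(y>lo)&(y<hi))
    st('tray far rim',(z>18)&(z<28)&(abs(y+240)<12)&(abs(x)<100))
    st('clamp',(z>90)&(z<220)&(abs(x+150)<40)&(abs(y+100)<80))
    m=(z>150)&(z<220)&(abs(x+150)<40)&(abs(y+100)<80); st('grip',m)
    m=(z>75)&(z<330)&(y>60)&(y<260)&(x>-118)&(x<118); st('lid',m)
    q=B[m]; 
    if len(q)>50:
        c=q.mean(0);u,s,vt=np.linalg.svd(q-c,full_matrices=False); print('lid n',c,vt[2],s)
E
```

```text
top wall+x 133 [113.5 -24.4  58.4] [ 108.9 -119.9   52.3] [118.4  78.7  65.6]
top wall+x -120 43 [113.1 -91.   58.3] [ 108.9 -119.9   52.7] [118.4 -60.8  64.7]
top wall-x -120 25 [-111.4  -79.4   58.5] [-114.3 -101.7   53.4] [-107.4  -60.1   64.2]
top wall+x 20 36 [114.   50.1  59.4] [111.2  21.8  52.3] [118.4  78.7  65.6]
top wall-x 20 36 [-110.3   47.7   57.9] [-113.4   20.9   52.4] [-106.    78.2   65.9]
top tray far rim 67 [  -8.7 -242.3   23.4] [ -99.3 -245.2   18.2] [  96.3 -239.8   27.7]
top clamp 93 [-150.  -107.9  176.1] [-171.9 -117.1   93.9] [-128.7  -99.1  182.1]
top grip 88 [-149.8 -108.3  176.5] [-171.9 -117.1  163.4] [-128.7  -99.8  182.1]
top lid 2571 [ -6.  137.4 209.1] [-117.6  100.3   75. ] [118.  175.7 295.7]
lid n [ -4.15211608 138.97185208 207.29585349] [ 0.0220859   0.98076369 -0.19394533] [3901.36040125 3420.83331766  535.25503388]
scene wall+x 212 [116.2 -14.9  59.3] [ 110.4 -118.9   52.3] [119.9  79.7  64.7]
scene wall+x -120 57 [115.5 -88.7  59.8] [ 110.4 -118.9   53.2] [117.8 -60.3  64. ]
scene wall-x -120 67 [-110.6  -93.3   58.8] [-126.8 -119.5   52.4] [-105.8  -60.8   65.8]
scene wall+x 20 69 [117.   51.2  59.2] [112.7  20.5  52.3] [119.9  79.7  64.7]
scene wall-x 20 59 [-107.5   51.3   59.2] [-113.    20.4   52. ] [-104.2   79.8   64.4]
scene tray far rim 125 [   8.5 -242.1   23.2] [ -99.4 -246.9   18. ] [  98.2 -238.6   27.8]
scene clamp 179 [-141.8 -103.3  156.8] [-168.3 -116.9   90. ] [-124.6  -97.9  180.8]
scene grip 97 [-143.6 -104.5  175.3] [-168.3 -116.9  151.2] [-124.6  -99.5  180.8]
scene lid 2085 [ 34.7 148.9 279.2] [-109.8  104.3   75.4] [118.  176.2 291.2]
lid n [ 24.59002238 148.22740637 257.64826401] [ 1.02494488e-04  9.81380009e-01 -1.92076203e-01] [3132.18062447 2213.64822135  588.02108047]
```

Emit:
{"fn": "send_rows", "kwargs": {"series": [[0,0,0,0,0,-0.119,0],[0,0,0,0,0,-0.119,0],[0,0,0,0,0,-0.119,0]], "newtons": 40}}

```text
time: 0.35
tool_pos: [0.1519, 0.5023, 0.2263]
tool_rot: [-3.141, -0.0, -3.073]
contact_force: [-1.1, 0.6, -0.7]
opening: 0.0917
```

```bash
cat >> h.py <<'E'
from scipy.spatial.transform import Rotation as Ro
O=np.array([.5985,.086,0]);A=np.radians(3.7);RB=Ro.from_euler('z',A).as_matrix()
def w2b(p): return (RB.T@(np.array(p)-O))*1000
def go(bx,by,bz):
    s=observe(); R=Ro.from_euler('xyz',s['tool_rot']).as_matrix()
    t=O+RB@np.array([bx,by,bz])/1000; d=R.T@(t-s['tool_pos'])
    print('t',round(s['time'],2),'box',w2b(s['tool_pos']).round(1),'rot',s['tool_rot'].round(3),'F box',(RB.T@s['contact_force']).round(1),'open',round(s['opening'],4))
    print('tool delta',d.round(4),'dist',np.linalg.norm(d).round(3))
E
python3 -c "
from h import *
go(-32,-77,150); print(observe()['qpos'].round(3))"
```

```text
t 0.35 box [-418.8  444.2  226.3] rot [-3.141 -0.    -3.073] F box [-1.1  0.6 -0.7] open 0.0917
tool delta [-0.3845 -0.5229  0.0765] dist 0.654
[ 1.131  0.342  1.525  0.     1.275 -0.509]
```

Emit:
{"fn": "send_rows", "kwargs": {"series": [[-0.018,-0.036,-0.004,0,0,0,0],[-0.018,-0.036,-0.004,0,0,0,0],[-0.018,-0.036,-0.004,0,0,0,0],[-0.018,-0.036,0,0,0,0,0],[-0.018,-0.036,0,0,0,0,0]]}}

```text
time: 0.77
tool_pos: [0.2535, 0.3269, 0.2387]
tool_rot: [3.142, 0.0, -3.078]
contact_force: [1.2, -0.5, -0.1]
opening: 0.0919
```

Emit:
{"fn": "send_rows", "kwargs": {"series": [[-0.018,-0.036,0,0,0,0,0],[-0.018,-0.036,0,0,0,0,0],[-0.018,-0.036,0,0,0,0,0],[-0.018,-0.036,0,0,0,0,0],[-0.018,-0.036,0,0,0,0,0]]}}

```text
time: 1.18
tool_pos: [0.3547, 0.1528, 0.2387]
tool_rot: [3.141, 0.0, -3.078]
contact_force: [0.7, 0.6, -0.0]
opening: 0.0918
```

```bash
python3 -c "
from h import *
go(-32,-77,200)"
```

```text
t 1.18 box [-239.    82.3  238.7] rot [ 3.141  0.    -3.078] F box [ 0.8  0.6 -0. ] open 0.0918
tool delta [-0.2072 -0.1591  0.0387] dist 0.264
```

Emit:
{"fn": "send_rows", "kwargs": {"series": [[-0.03,-0.023,0,0,0,0,0],[-0.03,-0.023,0,0,0,0,0],[-0.03,-0.023,0,0,0,0,0],[-0.03,-0.023,0,0,0,0,0],[-0.03,-0.023,0.01,0,0,0,0]]}}

```text
time: 1.6
tool_pos: [0.5135, 0.0478, 0.2299]
tool_rot: [-3.141, 0.003, -3.079]
contact_force: [0.8, 2.0, 1.0]
opening: 0.0917
```

Emit:
{"fn": "send_rows", "kwargs": {"series": [[-0.029,-0.022,0.014,0,0,0,0],[-0.028,-0.022,0.014,0,0,0,0],[0,0,0.02,0,0,0,0],[0,0,0.02,0,0,0,0],[0,0,0,0,0,0,0]]}}

```text
time: 2.02
tool_pos: [0.5687, 0.0087, 0.156]
tool_rot: [3.14, -0.009, -3.079]
contact_force: [-1.2, -0.1, -1.0]
opening: 0.092
```

```bash
python3 - <<'E'
from h import *
go(-32,-77,24)
for n in('scene','top'):
    d=cam(n)
    c=d['color']; c=c[130:290,170:390] if n=='scene' else c[130:290,130:330]
    cv2.imwrite(f'pics/{n}1.png',cv2.resize(c,None,fx=3.6,fy=3.6)[:,:,::-1])
E
```

```text
t 2.02 box [-34.7 -75.2 156. ] rot [ 3.14  -0.009 -3.079] F box [-1.2 -0.  -1. ] open 0.092
tool delta [-0.0039 -0.002   0.1319] dist 0.132
```

View pics/scene1.png

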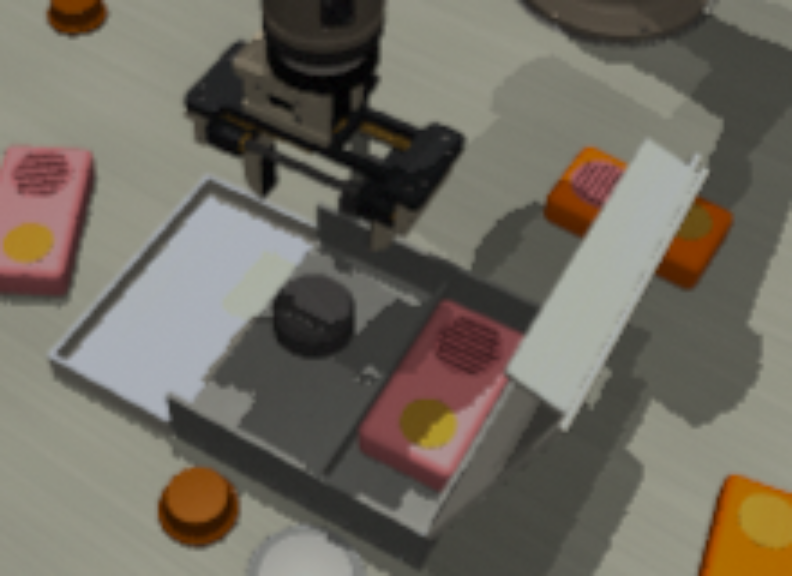

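View pics/top1.png

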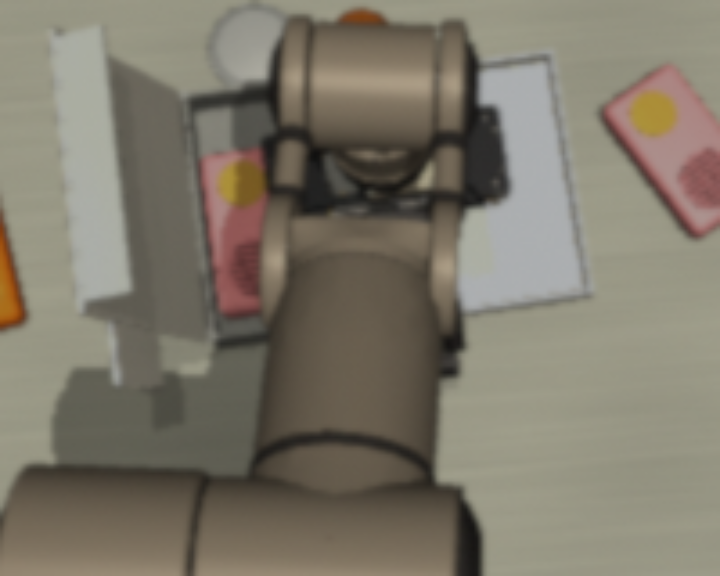

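```bash
python3 - <<'E'
from h import *
d=cam('top'); P=cloud(d).reshape(-1,3); B=(P-O)@RB*1000
for xs in range(-280,40,30):
    m=(abs(B[:,0]-xs)<8)&(B[:,2]>200)&(abs(B[:,1]+75)<90); q=B[m]
    if len(q): i=q[:,2].argmax(); print(xs,'top z',q[i].round(),'y range at top-20',q[q[:,2]>q[i,2]-60][:,1].min().round(),q[q[:,2]>q[i,2]-60][:,1].max().round())
print(observe()['qpos'].round(3))
E
```

```text
-280 top z [-288.  -19.  683.] y range at top-20 -78.0 15.0
-250 top z [-257.  -22.  661.] y range at top-20 -85.0 15.0
-220 top z [-228.  -36.  639.] y range at top-20 -90.0 12.0
-190 top z [-198.  -39.  618.] y range at top-20 -106.0 12.0
-160 top z [-166.  -33.  592.] y range at top-20 -111.0 9.0
-130 top z [-136.    1.  577.] y range at top-20 -120.0 5.0
-100 top z [-107.  -12.  532.] y range at top-20 -127.0 2.0
-70 top z [ -65. -122.  521.] y range at top-20 -139.0 -2.0
-40 top z [ -32. -124.  530.] y range at top-20 -143.0 -2.0
-10 top z [-16. -19. 529.] y range at top-20 -141.0 -7.0
20 top z [ 12. -23. 509.] y range at top-20 -39.0 -23.0
[-0.118  0.483  1.491  0.     1.167 -1.752]
```

Emit:
{"fn": "send_rows", "kwargs": {"series": [[-0.002,-0.001,0.028,0,0,0,0],[-0.001,-0.001,0.028,0,0,0,0],[0,0,0.028,0,0,0,0],[0,0,0.02,0,0,0,0],[0,0,0,0,0,0,0]]}}

```text
time: 2.58
tool_pos: [0.5724, 0.0077, 0.0545]
tool_rot: [3.141, -0.005, -3.078]
contact_force: [-1.7, -0.2, -0.0]
opening: 0.092
```

```bash
python3 - <<'E'
from h import *
go(-32,-77,22)
E
```

```text
t 2.58 box [-31.1 -76.4  54.5] rot [ 3.141 -0.005 -3.078] F box [-1.7 -0.  -0. ] open 0.092
tool delta [ 0.0007 -0.0006  0.0325] dist 0.033
```

Emit:
{"fn": "send_rows", "kwargs": {"series": [[0,0,0.01,0,0,0,0],[0,0,0.01,0,0,0,0],[0,0,0.01,0,0,0,0],[0,0,0,0,0,0,0]]}}

```text
time: 2.92
tool_pos: [0.5735, 0.0073, 0.0257]
tool_rot: [3.141, -0.001, -3.078]
contact_force: [-1.2, 0.9, -0.8]
opening: 0.092
```

Emit:
{"fn": "send_rows", "kwargs": {"series": [[0,0,0,0,0,0,0.5],[0,0,0,0,0,0,0.5],[0,0,0,0,0,0,0.5],[0,0,0,0,0,0,0.5],[0,0,0,0,0,0,0.5]], "newtons": 30}}

```text
time: 3.33
tool_pos: [0.5747, 0.0068, 0.0273]
tool_rot: [-3.141, 0.001, -3.078]
contact_force: [0.2, -2.1, 1.4]
opening: 0.0686
```

Emit:
{"fn": "send_rows", "kwargs": {"series": [[0,0,-0.001,0,0,0,0.5],[0,0,0,0,0,0,0.5],[0,0,0,0,0,0,0.5]]}}

```text
time: 3.58
tool_pos: [0.5736, 0.0074, 0.0274]
tool_rot: [3.141, -0.001, -3.078]
contact_force: [-0.0, -0.2, -3.4]
opening: 0.0687
```

Emit:
{"fn": "send_rows", "kwargs": {"series": [[0,0,-0.01,0,0,0,0.6],[0,0,-0.02,0,0,0,0.6],[0,0,-0.02,0,0,0,0.6],[0,0,0,0,0,0,0.6],[0,0,0,0,0,0,0.6]], "newtons": 45}}

```text
time: 4.0
tool_pos: [0.5748, 0.0073, 0.0786]
tool_rot: [-3.141, 0.002, -3.078]
contact_force: [-0.2, -0.2, -5.9]
opening: 0.0681
```

```bash
python3 - <<'E'
from h import *
go(-28,-179,77)
n='scene';d=cam(n)
c=d['color']; c=c[130:290,170:390]
cv2.imwrite(f'pics/{n}2.png',cv2.resize(c,None,fx=3.6,fy=3.6)[:,:,::-1])
E
```

```text
t 4.0 box [-28.8 -77.1  78.6] rot [-3.141e+00  2.000e-03 -3.078e+00] F box [-0.2 -0.2 -5.9] open 0.0681
tool delta [-0.0009 -0.1019  0.0016] dist 0.102
```

View pics/scene2.png

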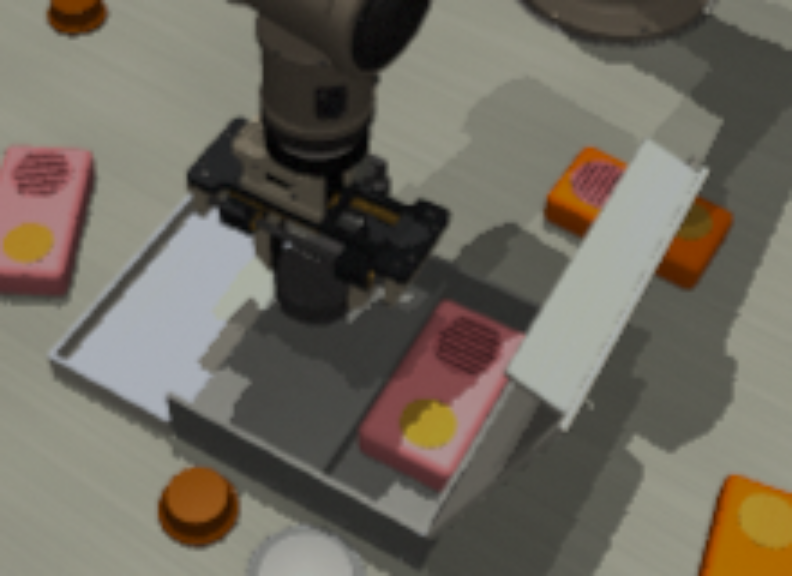

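Emit:
{"fn": "send_rows", "kwargs": {"series": [[-0.006,-0.02,0,0,0,0,0.6],[-0.006,-0.027,0,0,0,0,0.6],[-0.006,-0.027,0,0,0,0,0.6],[-0.006,-0.02,0,0,0,0,0.6],[-0.004,-0.008,0.01,0,0,0,0.6]]}}

```text
time: 4.47
tool_pos: [0.6096, -0.0959, 0.0676]
tool_rot: [-3.14, 0.002, -3.08]
contact_force: [0.7, 0.5, -4.7]
opening: 0.0687
```

Emit:
{"fn": "send_rows", "kwargs": {"series": [[0,0,0.015,0,0,0,0.6],[0,0,0.014,0,0,0,0.6],[0,0,0.007,0,0,0,0.6],[0,0,0.004,0,0,0,0.6],[0,0,0,0,0,0,0.6]]}}

```text
time: 4.88
tool_pos: [0.6075, -0.0921, 0.0259]
tool_rot: [3.14, -0.003, -3.078]
contact_force: [0.7, -0.9, -5.1]
opening: 0.0683
```

```bash
python3 - <<'E'
from h import *
go(0,-179,20)
E
```

```text
t 4.88 box [  -2.5 -178.3   25.9] rot [ 3.140e+00 -3.000e-03 -3.078e+00] F box [ 0.6 -0.9 -5.1] open 0.0683
tool delta [-0.0025 -0.0007  0.0059] dist 0.006
```

Emit:
{"fn": "send_rows", "kwargs": {"series": [[0,0,0.003,0,0,0,0.6],[0,0,0.002,0,0,0,0.6],[0,0,0,0,0,0,0.6]]}}

```text
time: 5.13
tool_pos: [0.6087, -0.0927, 0.0229]
tool_rot: [-3.142, 0.0, -3.078]
contact_force: [-0.4, -0.1, -6.3]
opening: 0.0681
```

Emit:
{"fn": "send_rows", "kwargs": {"series": [[0,0,0.001,0,0,0,0.6],[0,0,0,0,0,0,0.6]]}}

```text
time: 5.3
tool_pos: [0.6087, -0.0928, 0.022]
tool_rot: [-3.141, 0.001, -3.078]
contact_force: [-0.6, -0.4, -4.6]
opening: 0.0682
```

Emit:
{"fn": "send_rows", "kwargs": {"series": [[0,0,0.002,0,0,0,0.6],[0,0,0.001,0,0,0,0.6],[0,0,0,0,0,0,0.6]]}}

```text
time: 5.55
tool_pos: [0.6088, -0.0929, 0.0194]
tool_rot: [-3.141, 0.001, -3.078]
contact_force: [-1.1, 0.7, 0.2]
opening: 0.0682
```

Emit:
{"fn": "send_rows", "kwargs": {"series": [[0,0,0,0,0,0,0.3],[0,0,0,0,0,0,0.15],[0,0,0,0,0,0,0.12],[0,0,0,0,0,0,0.12],[0,0,-0.01,0,0,0,0.12]]}}

```text
time: 5.97
tool_pos: [0.6075, -0.0926, 0.0274]
tool_rot: [3.14, -0.003, -3.078]
contact_force: [-1.2, 0.6, -0.1]
opening: 0.0806
```

Emit:
{"fn": "send_rows", "kwargs": {"series": [[0,0,-0.02,0,0,0,0.1],[0,0,-0.03,0,0,0,0.1],[0,0,-0.035,0,0,0,0.1],[0,0,-0.04,0,0,0,0.3],[0,0,-0.04,0,0,0,1]]}}

```text
time: 6.38
tool_pos: [0.6081, -0.0927, 0.1961]
tool_rot: [3.141, -0.0, -3.078]
contact_force: [1.2, -0.3, -0.9]
opening: 0.0733
```

```bash
python3 - <<'E'
from h import *
go(-240,20,300)
n='scene';d=cam(n)
c=d['color']; c=c[130:290,170:390]
cv2.imwrite(f'pics/{n}3.png',cv2.resize(c,None,fx=3.6,fy=3.6)[:,:,::-1])
E
```

```text
t 6.38 box [  -1.9 -179.   196.1] rot [ 3.141 -0.    -3.078] F box [ 1.2 -0.4 -0.9] open 0.0733
tool delta [ 0.2384  0.1987 -0.1039] dist 0.327
```

View pics/scene3.png

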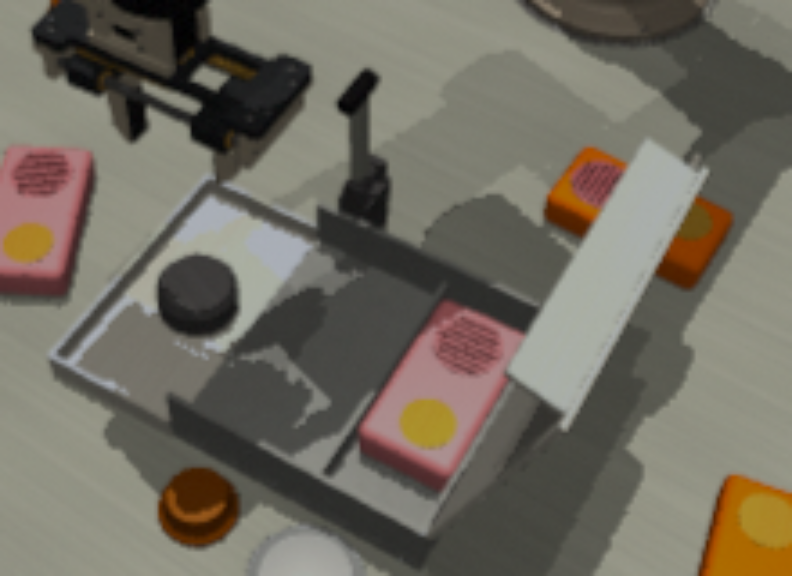

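Emit:
{"fn": "send_rows", "kwargs": {"series": [[0,0,-0.035,0,0,0,1],[0,0.01,-0.035,0,0,0,1],[0,0.02,-0.035,0,0,0,1],[0,0.022,-0.035,0,0,0,1],[0,0.03,-0.015,0,0,0,1]]}}

```text
time: 6.85
tool_pos: [0.6041, -0.0116, 0.3547]
tool_rot: [-3.139, 0.008, -3.081]
contact_force: [0.6, 0.4, 0.3]
opening: 0.037
```

```bash
python3 - <<'E'
from h import *
go(0,230,350)
E
```

```text
t 6.85 box [ -0.7 -97.7 354.7] rot [-3.139  0.008 -3.081] F box [0.6 0.4 0.3] open 0.037
tool delta [0.0005 0.3278 0.004 ] dist 0.328
```

Emit:
{"fn": "send_rows", "kwargs": {"series": [[0,0.037,0,0,0,0,1],[0,0.037,0,0,0,0,1],[0,0.037,0,0,0,0,1],[0,0.037,0,0,0,0,1],[0,0.037,0,0,0,0,1]]}}

```text
time: 7.27
tool_pos: [0.5911, 0.1753, 0.3496]
tool_rot: [3.141, 0.001, -3.079]
contact_force: [1.1, 0.3, -0.2]
opening: 0.0037
```

Emit:
{"fn": "send_rows", "kwargs": {"series": [[0,0.037,0,0,0,0,1],[0,0.037,0,0,0,0,1],[0,0.037,0,0,0,0,1],[0,0.037,0,0,0,0,1],[0,0,0,0,0,0,1]]}}

```text
time: 7.68
tool_pos: [0.5804, 0.3279, 0.3483]
tool_rot: [3.139, -0.001, -3.072]
contact_force: [0.3, -0.0, -0.9]
opening: 0.0004
```

```bash
python3 - <<'E'
from h import *
go(0,230,245)
n='scene';d=cam(n)
c=d['color']; c=c[100:290,170:390]
cv2.imwrite(f'pics/{n}4.png',cv2.resize(c,None,fx=3,fy=3)[:,:,::-1])
P=cloud(d).reshape(-1,3); B=(P-O)@RB*1000
for z in range(100,300,20):
    m=(abs(B[:,2]-z)<6)&(abs(B[:,0])<100)&(B[:,1]>60)&(B[:,1]<200)
    if m.sum(): print(z,m.sum(),np.percentile(B[m,1],[5,50,95]).round(1))
E
```

```text
t 7.68 box [ -2.5 242.6 348.3] rot [ 3.139e+00 -1.000e-03 -3.072e+00] F box [ 0.3 -0.1 -0.9] open 0.0004
tool delta [-0.0025 -0.0129  0.1033] dist 0.104
100 29 [111.7 113.4 115. ]
120 26 [118.1 119.9 121.5]
140 22 [124.1 126.2 127.7]
160 25 [130.8 132.6 134.6]
180 18 [137.8 139.2 141.1]
200 16 [144.2 145.6 147.5]
220 10 [150.7 152.1 153.4]
240 6 [157.  158.  160.2]
260 1 [164.9 164.9 164.9]
280 1214 [137.5 155.1 171.8]
```

View pics/scene4.png

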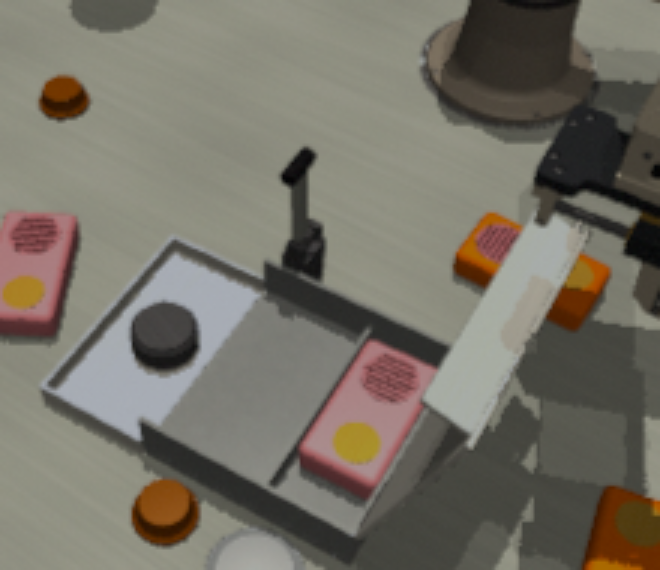

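Emit:
{"fn": "send_rows", "kwargs": {"series": [[0,0,0.03,0,0,0,1],[0,0,0.03,0,0,0,1],[0,0,0.025,0,0,0,1],[0,0,0.018,0,0,0,1],[0,0,0,0,0,0,1]]}}

```text
time: 8.15
tool_pos: [0.5809, 0.3194, 0.2416]
tool_rot: [-3.139, -0.007, -3.08]
contact_force: [-0.5, -0.1, -1.0]
opening: 0.0008
```

Emit:
{"fn": "send_rows", "kwargs": {"series": [[0,-0.008,0,0,0,0,1],[0,-0.01,0,0,0,0,1],[0,-0.01,0,0,0,0,1],[0,-0.01,0,0,0,0,1]]}}

```text
time: 8.48
tool_pos: [0.5855, 0.282, 0.2476]
tool_rot: [3.141, 0.003, -3.079]
contact_force: [0.5, -0.6, 0.8]
opening: 0.0004
```

```bash
python3 - <<'E'
from h import *
go(0,190,245)
E
```

```text
t 8.48 box [ -0.3 196.4 247.6] rot [ 3.141e+00  3.000e-03 -3.079e+00] F box [ 0.5 -0.7  0.8] open 0.0004
tool delta [-0.0003 -0.0064  0.0026] dist 0.007
```

Emit:
{"fn": "send_rows", "kwargs": {"series": [[0,-0.008,0,0,0,0,1],[0,-0.008,0,0,0,0,1],[0,-0.008,0,0,0,0,1],[0,-0.008,0,0,0,0,1]]}}

```text
time: 8.82
tool_pos: [0.587, 0.2511, 0.2465]
tool_rot: [3.141, 0.002, -3.078]
contact_force: [0.3, 3.0, 3.4]
opening: 0.0007
```

Emit:
{"fn": "send_rows", "kwargs": {"series": [[0,-0.008,0,0,0,0,1],[0,-0.008,0,0,0,0,1],[0,-0.008,0,0,0,0,1],[0,-0.008,0,0,0,0,1],[0,-0.008,0,0,0,0,1]]}}

```text
time: 9.23
tool_pos: [0.5892, 0.2106, 0.2455]
tool_rot: [-3.141, -0.0, -3.078]
contact_force: [-0.0, 3.2, 2.4]
opening: 0.0004
```

```bash
cat >> h.py <<'E'
def lidang(d):
    B=(cloud(d).reshape(-1,3)-O)@RB*1000
    m=(abs(B[:,0])<112)&(B[:,1]>-160)&(B[:,1]<200)&(B[:,2]>62)&(B[:,2]<300)
    return B[m]
def pic(n,f,r=None,s=3):
    d=cam(n);c=d['color']
    r=r or ((100,290,170,390) if n=='scene' else (110,290,110,330))
    cv2.imwrite('pics/'+f,cv2.resize(c[r[0]:r[1],r[2]:r[3]],None,fx=s,fy=s)[:,:,::-1]); return d
E
python3 - <<'E'
from h import *
go(0,125,245)
pic('scene','scene5.png')
E
```

```text
t 9.23 box [ -1.2 125.  245.5] rot [-3.141 -0.    -3.078] F box [0.2 3.2 2.4] open 0.0004
tool delta [-0.0012  0.      0.0005] dist 0.001
```

View pics/scene5.png

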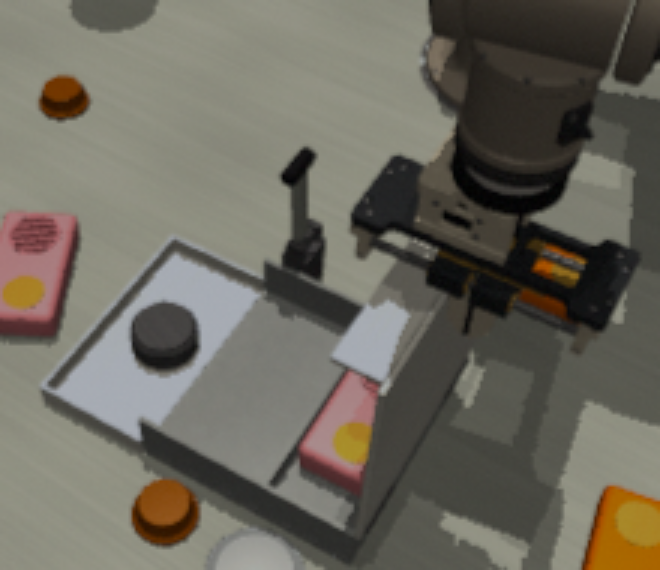

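Emit:
{"fn": "send_rows", "kwargs": {"series": [[0,-0.012,0.001,0,0,0,1],[0,-0.012,0.001,0,0,0,1],[0,-0.012,0.001,0,0,0,1],[0,-0.013,0.002,0,0,0,1]]}}

```text
time: 9.62
tool_pos: [0.5922, 0.1615, 0.2401]
tool_rot: [3.141, -0.001, -3.078]
contact_force: [-0.3, 2.1, -1.6]
opening: 0.0007
```

Emit:
{"fn": "send_rows", "kwargs": {"series": [[0,-0.012,0.003,0,0,0,1],[0,-0.012,0.004,0,0,0,1],[0,-0.011,0.005,0,0,0,1],[0,-0.011,0.005,0,0,0,1]]}}

```text
time: 9.95
tool_pos: [0.5954, 0.1152, 0.2235]
tool_rot: [-3.141, 0.0, -3.079]
contact_force: [-0.3, 1.5, 2.0]
opening: 0.0002
```

```bash
python3 - <<'E'
from h import *
go(0,-9,196)
pic('scene','scene6.png')
E
```

```text
t 9.95 box [ -1.2  29.3 223.5] rot [-3.141  0.    -3.079] F box [-0.2  1.6  2. ] open 0.0002
tool delta [-0.0013 -0.0383  0.0275] dist 0.047
```

View pics/scene6.png

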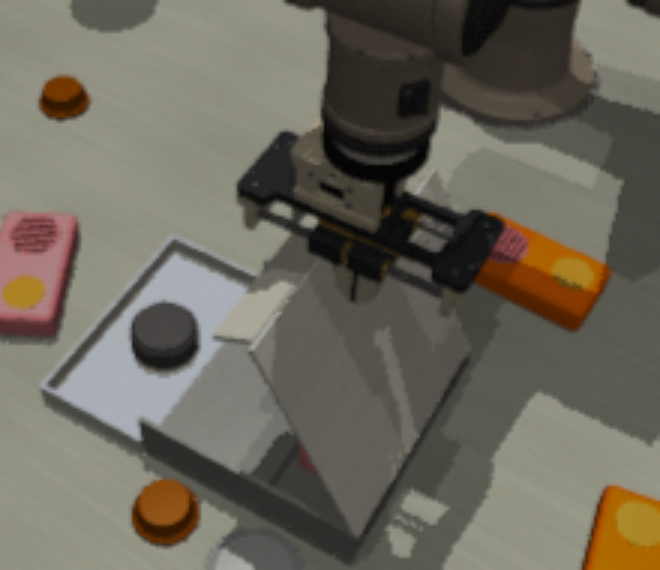

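Emit:
{"fn": "send_rows", "kwargs": {"series": [[0,-0.01,0.006,0,0,0,1],[0,-0.01,0.007,0,0,0,1],[0,-0.009,0.007,0,0,0,1],[0,-0.009,0.008,0,0,0,1]]}}

```text
time: 10.33
tool_pos: [0.5978, 0.0779, 0.1951]
tool_rot: [-3.141, 0.0, -3.078]
contact_force: [0.5, 0.7, 1.8]
opening: 0.0005
```

Emit:
{"fn": "send_rows", "kwargs": {"series": [[0,-0.009,0.009,0,0,0,1],[0,-0.008,0.009,0,0,0,1],[0,-0.007,0.01,0,0,0,1],[0,-0.007,0.01,0,0,0,1]]}}

```text
time: 10.67
tool_pos: [0.5996, 0.0471, 0.1565]
tool_rot: [3.142, -0.0, -3.079]
contact_force: [-0.1, 0.4, 1.8]
opening: 0.0003
```

```bash
python3 - <<'E'
from h import *
go(0,-60,114)
pic('scene','scene7.png')
E
```

```text
t 10.67 box [ -1.5 -38.9 156.5] rot [ 3.142 -0.    -3.079] F box [-0.   0.4  1.8] open 0.0003
tool delta [-0.0015 -0.0211  0.0425] dist 0.047
```

View pics/scene7.png

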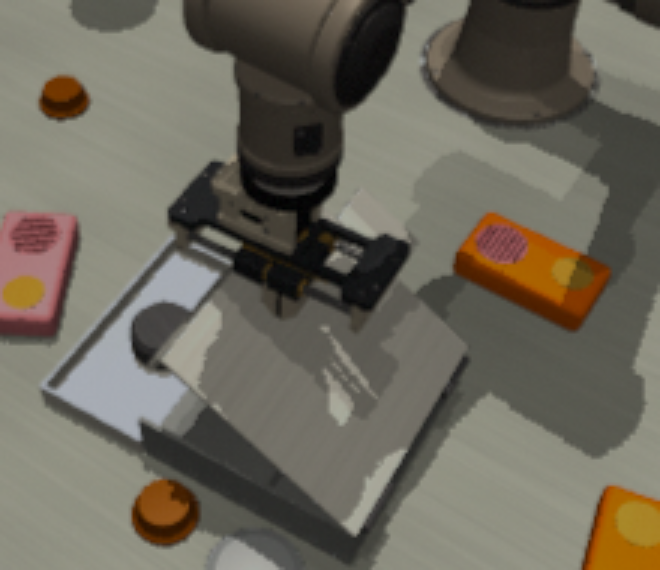

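Emit:
{"fn": "send_rows", "kwargs": {"series": [[0,-0.006,0.01,0,0,0,1],[0,-0.005,0.011,0,0,0,1],[0,-0.005,0.011,0,0,0,1],[0,-0.004,0.01,0,0,0,1]]}}

```text
time: 11.05
tool_pos: [0.6009, 0.0276, 0.1144]
tool_rot: [3.141, 0.0, -3.078]
contact_force: [0.2, 1.0, 1.0]
opening: 0.0005
```

Emit:
{"fn": "send_rows", "kwargs": {"series": [[0,-0.003,0.009,0,0,0,1],[0,-0.002,0.008,0,0,0,1],[0,-0.001,0.007,0,0,0,1],[0,-0.001,0.005,0,0,0,1]]}}

```text
time: 11.38
tool_pos: [0.6011, 0.0209, 0.0857]
tool_rot: [3.141, -0.001, -3.078]
contact_force: [-0.7, 0.9, 0.8]
opening: 0.0004
```

```bash
python3 - <<'E'
from h import *
go(0,-68,66)
E
```

```text
t 11.38 box [ -1.6 -65.2  85.7] rot [ 3.141e+00 -1.000e-03 -3.078e+00] F box [-0.7  1.   0.8] open 0.0004
tool delta [-0.0016 -0.0028  0.0197] dist 0.02
```

Emit:
{"fn": "send_rows", "kwargs": {"series": [[0,0,0.003,0,0,0,1],[0,0,0.003,0,0,0,1],[0,0,0.003,0,0,0,1],[0,0,0.003,0,0,0,1]]}}

```text
time: 11.72
tool_pos: [0.6016, 0.021, 0.0748]
tool_rot: [-3.141, 0.001, -3.078]
contact_force: [0.1, 0.2, 0.6]
opening: 0.0006
```

Emit:
{"fn": "send_rows", "kwargs": {"series": [[0,0,0.002,0,0,0,1],[0,0,0.002,0,0,0,1],[0,0,0.002,0,0,0,1],[0,0,0,0,0,0,1]]}}

```text
time: 12.05
tool_pos: [0.6012, 0.021, 0.0684]
tool_rot: [3.141, -0.0, -3.078]
contact_force: [-1.1, -0.0, 0.3]
opening: 0.0007
```

Emit:
{"fn": "send_rows", "kwargs": {"series": [[0,0,0.001,0,0,0,1],[0,0,0.001,0,0,0,1],[0,0,0,0,0,0,1]]}}

```text
time: 12.3
tool_pos: [0.6013, 0.021, 0.0666]
tool_rot: [3.141, -0.0, -3.078]
contact_force: [0.4, -0.5, -0.2]
opening: 0.0003
```

Emit:
{"fn": "send_rows", "kwargs": {"series": [[0,0,0.001,0,0,0,1],[0,0,0.001,0,0,0,1],[0,0,0,0,0,0,1]]}}

```text
time: 12.55
tool_pos: [0.6014, 0.021, 0.0662]
tool_rot: [-3.142, 0.001, -3.078]
contact_force: [-3.7, 1.4, 10.9]
opening: 0.0003
```

Emit:
{"fn": "send_rows", "kwargs": {"series": [[0,0,0.001,0,0,0,1],[0,0,0.001,0,0,0,1],[0,0,0,0,0,0,1]]}}

```text
time: 12.8
tool_pos: [0.6015, 0.021, 0.066]
tool_rot: [-3.141, 0.002, -3.078]
contact_force: [-8.7, 0.3, 23.0]
opening: 0.0004
```

```bash
python3 - <<'E'
from h import *
go(0,-68,66)
d=pic('scene','scene8.png')
B=lidang(d); q=B[(B[:,2]<75)&(B[:,1]<90)&(B[:,0]>20)]
for lo in range(-120,80,40):
    m=(q[:,1]>lo)&(q[:,1]<lo+40); print(lo,m.sum(),np.median(q[m,2]).round(1))
E
```

```text
t 12.8 box [ -1.2 -65.1  66. ] rot [-3.141e+00  2.000e-03 -3.078e+00] F box [-8.7  0.9 23. ] open 0.0004
tool delta [-0.0012 -0.0029  0.0001] dist 0.003
-120 390 66.2
-80 399 66.2
-40 418 66.2
0 437 66.3
40 455 66.3
```

View pics/scene8.png

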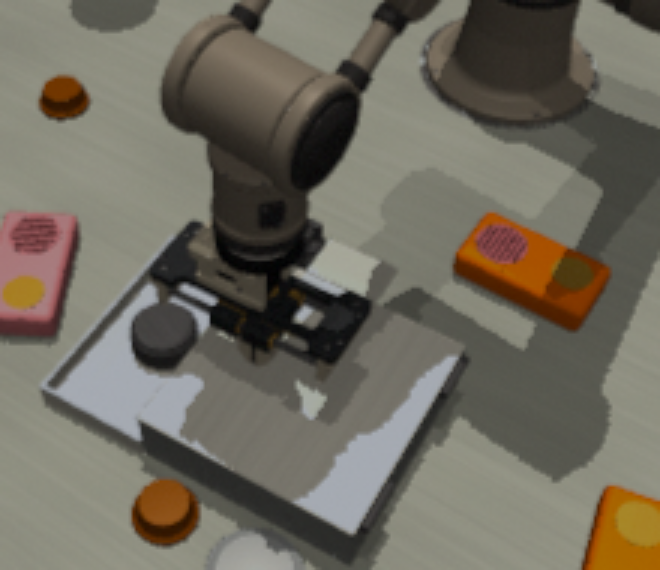

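Emit:
{"fn": "send_rows", "kwargs": {"series": [[0,0,-0.02,0,0,0,1],[0,0,-0.038,0,0,0,1],[0,0,-0.04,0,0,0,1],[0,0,-0.04,0,0,0,1],[0,0,-0.04,0,0,0,1]]}}

```text
time: 13.27
tool_pos: [0.6009, 0.021, 0.2426]
tool_rot: [3.141, -0.0, -3.078]
contact_force: [1.0, -0.3, 0.4]
opening: 0.0
```

Emit:
{"fn": "send_rows", "kwargs": {"series": [[0.03,-0.022,-0.016,0,0,0,1],[0.03,-0.022,0,0,0,0,1],[0.03,-0.022,0,0,0,0,1],[0.03,-0.022,0,0,0,0,1],[0.029,-0.022,0,0,0,0,1]]}}

```text
time: 13.68
tool_pos: [0.4579, -0.0988, 0.2568]
tool_rot: [-3.141, 0.0, -3.078]
contact_force: [-0.0, -1.2, 1.1]
opening: 0.0005
```

```bash
python3 - <<'E'
from h import *
go(-150,-175,162)
d=pic('scene','scene9.png')
B=(cloud(d).reshape(-1,3)-O)@RB*1000
m=(B[:,2]>150)&(B[:,2]<190)&(abs(B[:,0]+150)<40)&(abs(B[:,1]+100)<40); q=B[m]; print(len(q),np.percentile(q,[3,50,97],axis=0).round(1))
E
```

```text
t 13.68 box [-152.2 -175.4  256.8] rot [-3.141  0.    -3.078] F box [-0.1 -1.2  1.1] open 0.0005
tool delta [-0.0022  0.0004  0.0948] dist 0.095
96 [[-169.  -116.   153.3]
 [-145.4 -106.   174.8]
 [-127.6 -101.   179.2]]
```

View pics/scene9.png

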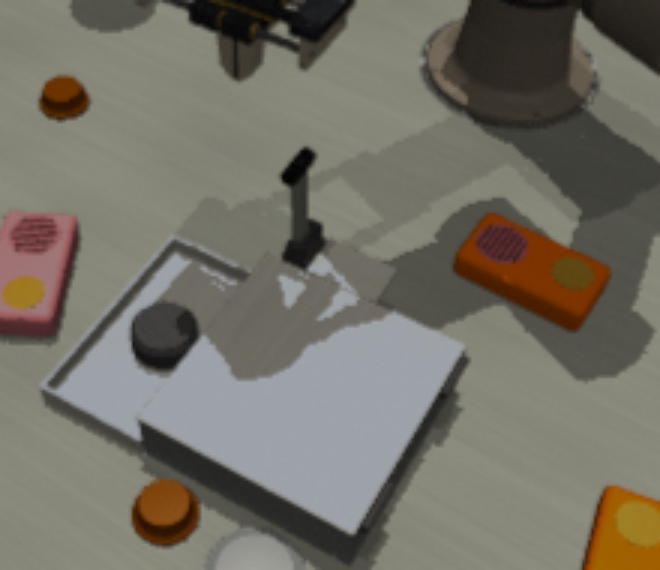

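Emit:
{"fn": "send_rows", "kwargs": {"series": [[0,0,0.025,0,0,0,1],[0,0,0.03,0,0,0,1],[0,0,0.025,0,0,0,1],[0,0,0.015,0,0,0,1],[0,0,0,0,0,0,1]]}}

```text
time: 14.15
tool_pos: [0.4576, -0.0975, 0.1589]
tool_rot: [3.139, -0.006, -3.079]
contact_force: [0.2, 0.6, -0.7]
opening: 0.0004
```

Emit:
{"fn": "send_rows", "kwargs": {"series": [[0,0.01,0,0,0,0,1],[0,0.01,0,0,0,0,1],[0,0.01,0,0,0,0,1],[0,0.006,0,0,0,0,1]]}}

```text
time: 14.48
tool_pos: [0.4577, -0.0608, 0.1628]
tool_rot: [-3.141, 0.002, -3.077]
contact_force: [0.3, 0.2, -0.3]
opening: 0.0003
```

```bash
python3 - <<'E'
from h import *
go(-150,-108,165)
E
```

```text
t 14.48 box [-150.  -137.4  162.8] rot [-3.141e+00  2.000e-03 -3.077e+00] F box [ 0.3  0.2 -0.3] open 0.0003
tool delta [ 0.      0.0294 -0.0022] dist 0.029
```

Emit:
{"fn": "send_rows", "kwargs": {"series": [[0,0.007,-0.001,0,0,0,1],[0,0.007,-0.001,0,0,0,1],[0,0.008,0,0,0,0,1],[0,0.008,0,0,0,0,1]]}}

```text
time: 14.82
tool_pos: [0.4559, -0.0323, 0.1647]
tool_rot: [-3.14, 0.002, -3.078]
contact_force: [-0.3, -4.0, 1.1]
opening: 0.0007
```

```bash
python3 - <<'E'
from h import *
go(-150,-82,162)
pic('scene','scene10.png')
E
```

```text
t 14.82 box [-150.  -108.8  164.7] rot [-3.140e+00  2.000e-03 -3.078e+00] F box [-0.5 -4.   1.1] open 0.0007
tool delta [0.0001 0.0268 0.0026] dist 0.027
```

View pics/scene10.png

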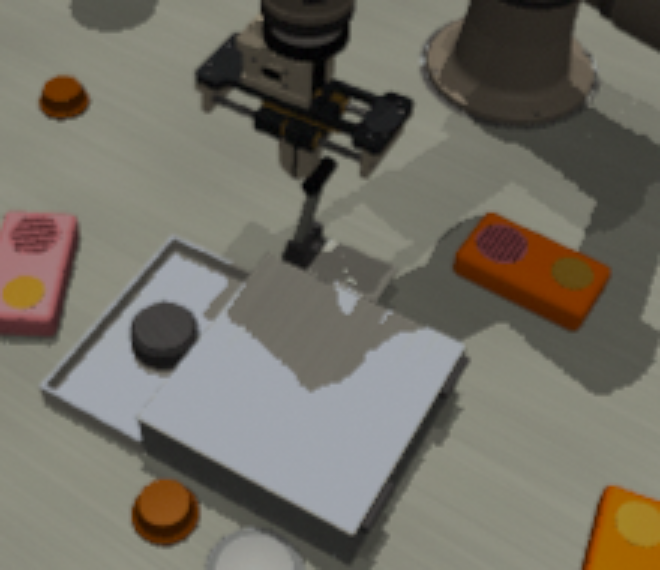

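Emit:
{"fn": "send_rows", "kwargs": {"series": [[0,0.009,0.001,0,0,0,1],[0,0.009,0.001,0,0,0,1],[0,0.009,0.002,0,0,0,1]]}}

```text
time: 15.12
tool_pos: [0.454, -0.0052, 0.1599]
tool_rot: [-3.141, 0.001, -3.079]
contact_force: [0.2, -4.4, -0.0]
opening: 0.0002
```

Emit:
{"fn": "send_rows", "kwargs": {"series": [[0,0.008,0.003,0,0,0,1],[0,0.008,0.004,0,0,0,1],[0,0.007,0.005,0,0,0,1]]}}

```text
time: 15.37
tool_pos: [0.4526, 0.0187, 0.1479]
tool_rot: [3.141, 0.001, -3.078]
contact_force: [0.4, -1.0, 6.0]
opening: 0.0005
```

```bash
python3 - <<'E'
from h import *
go(-150,-40,131)
pic('scene','scene11.png')
E
```

```text
t 15.37 box [-149.9  -57.7  147.9] rot [ 3.141e+00  1.000e-03 -3.078e+00] F box [ 0.4 -1.   6. ] open 0.0005
tool delta [0.0001 0.0177 0.017 ] dist 0.025
```

View pics/scene11.png

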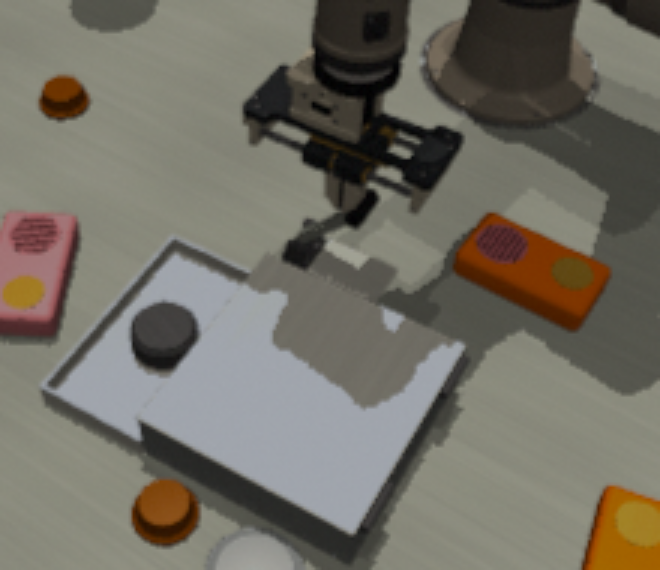

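Emit:
{"fn": "send_rows", "kwargs": {"series": [[0,0.007,0.005,0,0,0,1],[0,0.006,0.006,0,0,0,1],[0,0.006,0.007,0,0,0,1]]}}

```text
time: 15.67
tool_pos: [0.4513, 0.0373, 0.1297]
tool_rot: [3.141, 0.001, -3.078]
contact_force: [0.2, -1.0, 6.0]
opening: 0.0003
```

Emit:
{"fn": "send_rows", "kwargs": {"series": [[0,0.005,0.007,0,0,0,1],[0,0.005,0.007,0,0,0,1],[0,0.005,0.007,0,0,0,1]]}}

```text
time: 15.92
tool_pos: [0.4502, 0.0518, 0.1082]
tool_rot: [-3.141, 0.0, -3.078]
contact_force: [1.0, -4.6, 2.5]
opening: 0.0007
```

```bash
python3 - <<'E'
from h import *
go(-150,-10,83)
pic('scene','scene12.png')
E
```

```text
t 15.92 box [-150.2  -24.6  108.2] rot [-3.141  0.    -3.078] F box [ 0.7 -4.6  2.5] open 0.0007
tool delta [-0.0002  0.0146  0.0252] dist 0.029
```

View pics/scene12.png

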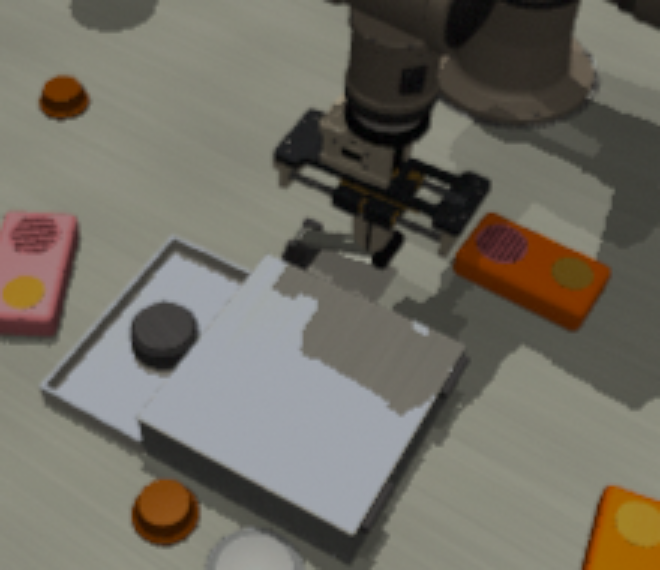

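Emit:
{"fn": "send_rows", "kwargs": {"series": [[0,-0.003,0,0,0,0,1],[0,0,-0.012,0,0,0,1],[0,0,-0.012,0,0,0,1],[0,0.012,0,0,0,0,1],[0,0.012,0,0,0,0,1]]}}

```text
time: 16.38
tool_pos: [0.4488, 0.0722, 0.1331]
tool_rot: [3.141, 0.0, -3.08]
contact_force: [-0.0, -0.1, 0.6]
opening: 0.0005
```

Emit:
{"fn": "send_rows", "kwargs": {"series": [[0,0,0.006,0,0,0,1],[0,0,0.006,0,0,0,1],[0,0,0.006,0,0,0,1],[0,0,0.006,0,0,0,1]]}}

```text
time: 16.72
tool_pos: [0.4488, 0.0725, 0.1082]
tool_rot: [3.14, -0.0, -3.079]
contact_force: [-0.3, 3.9, 6.0]
opening: 0.0005
```

```bash
python3 - <<'E'
from h import *
go(-150,-4,83)
E
```

```text
t 16.72 box [-150.3   -3.8  108.2] rot [ 3.14  -0.    -3.079] F box [-0.   3.9  6. ] open 0.0005
tool delta [-0.0003 -0.0002  0.0252] dist 0.025
```

Contact on the grip top; pressing on down.

Emit:
{"fn": "send_rows", "kwargs": {"series": [[0,0,0.006,0,0,0,1],[0,0.001,0.006,0,0,0,1],[0,0.001,0.005,0,0,0,1],[0,0,0.004,0,0,0,1]]}}

```text
time: 17.05
tool_pos: [0.4487, 0.0744, 0.0871]
tool_rot: [3.141, -0.0, -3.079]
contact_force: [0.3, 2.1, 4.3]
opening: 0.0004
```

Emit:
{"fn": "send_rows", "kwargs": {"series": [[0,0,0.002,0,0,0,1],[0,0,0.002,0,0,0,1],[0,0,0.001,0,0,0,1],[0,0,0,0,0,0,1]]}}

```text
time: 17.38
tool_pos: [0.4487, 0.0743, 0.0829]
tool_rot: [3.142, 0.0, -3.078]
contact_force: [-0.8, 2.3, 6.4]
opening: 0.0002
```

Emit:
{"fn": "send_rows", "kwargs": {"series": [[0,0,0.001,0,0,0,1],[0,0,0,0,0,0,1]]}}

```text
time: 17.55
tool_pos: [0.4487, 0.0744, 0.0827]
tool_rot: [-3.142, 0.001, -3.078]
contact_force: [-2.6, 2.6, 14.0]
opening: 0.0003
```

Emit:
{"fn": "send_rows", "kwargs": {"series": [[0,0,0.001,0,0,0,1],[0,0,0.001,0,0,0,1],[0,0,0,0,0,0,1]]}}

```text
time: 17.8
tool_pos: [0.4489, 0.0744, 0.0821]
tool_rot: [-3.141, 0.002, -3.078]
contact_force: [-8.7, 1.5, 31.6]
opening: 0.0007
```

Emit:
{"fn": "send_rows", "kwargs": {"series": [[0,0,-0.005,0,0,0,1],[0,0,-0.02,0,0,0,1],[0,0,-0.04,0,0,0,1],[0,0,-0.04,0,0,0,1],[0,0,-0.04,0,0,0,1]]}}

```text
time: 18.22
tool_pos: [0.4477, 0.0738, 0.2258]
tool_rot: [-3.141, -0.002, -3.079]
contact_force: [1.3, 0.7, -0.5]
opening: 0.0006
```

Emit:
{"fn": "send_rows", "kwargs": {"series": [[0,0.03,-0.02,0,0,0,1],[0,0.038,0,0,0,0,1],[0,0.038,0,0,0,0,1],[0,0.038,0,0,0,0,1],[0,0.038,0,0,0,0,1]]}}

```text
time: 18.63
tool_pos: [0.4367, 0.257, 0.2445]
tool_rot: [-3.14, -0.0, -3.079]
contact_force: [-0.5, -0.6, 0.4]
opening: 0.0003
```

Emit:
{"fn": "send_rows", "kwargs": {"series": [[0,0.038,0,0,0,0,1],[0,0.038,0,0,0,0,1],[0,0.03,0,0,0,0,1],[0,0,0,0,0,0,1],[0,0,0,0,0,0,1]]}}

```text
time: 19.05
tool_pos: [0.4299, 0.3624, 0.2436]
tool_rot: [-3.14, -0.001, -3.076]
contact_force: [-0.7, -0.4, -0.1]
opening: 0.0003
```

```bash
python3 - <<'E'
from h import *
go(0,0,0)
for n in('scene','top'):
    d=pic(n,n+'13.png'); B=(cloud(d).reshape(-1,3)-O)@RB*1000
    m=(abs(B[:,0])<100)&(abs(B[:,1]+20)<90); print(n,'lid z',np.percentile(B[m,2],[5,50,95]).round(1))
    m=(abs(B[:,0])<100)&(B[:,1]>-122)&(B[:,1]<-100); print('lid edge z',np.median(B[m,2]).round(1))
    for y in (-80,-60,-40,-20,2):
        m=(abs(B[:,0]+150)<7)&(abs(B[:,1]-y)<8); print(' lever y',y,m.sum(),np.percentile(B[m,2],[25,50,90]).round(1))
    m=(abs(B[:,0])<100)&(B[:,1]<-130)&(B[:,1]>-235)&(B[:,2]>30)&(B[:,2]<42);q=B[m];print('pot',len(q),np.median(q,0).round(1),q.min(0).round(1),q.max(0).round(1))
E
```

```text
t 19.05 box [-150.4  286.7  243.6] rot [-3.140e+00 -1.000e-03 -3.076e+00] F box [-0.7 -0.3 -0.1] open 0.0003
tool delta [-0.1504 -0.2865  0.2439] dist 0.405
scene lid z [63.7 66.2 68.7]
lid edge z 66.1
 lever y -80 19 [76.7 77.4 79.8]
 lever y -60 21 [76.2 76.9 79. ]
 lever y -40 18 [77.6 78.3 80.1]
 lever y -20 16 [78.2 79.1 80.5]
 lever y 2 18 [80.  81.  83.9]
pot 303 [   1.5 -175.    35.7] [ -31.2 -207.    30.1] [  33.1 -146.    40.9]
top lid z [60.  66.1 71.9]
lid edge z 66.1
 lever y -80 25 [70.9 76.3 81.9]
 lever y -60 22 [74.7 76.3 80. ]
 lever y -40 22 [74.9 77.3 81. ]
 lever y -20 22 [74.8 77.1 81.6]
 lever y 2 26 [79.6 81.9 86.1]
pot 272 [  -4.6 -177.5   35.7] [ -35.6 -209.5   30. ] [  30.1 -144.6   41.8]
```

View pics/scene13.png

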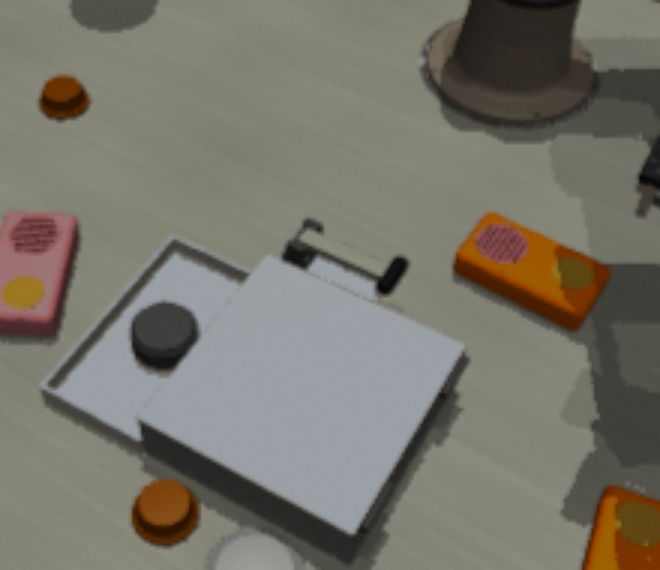

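View pics/top13.png

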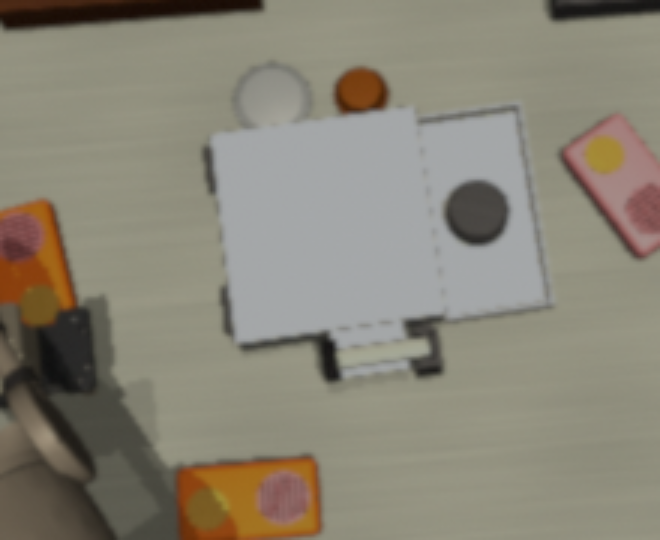

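The scene view shows the lid flat, the lever level over the ear (350,255) and the pot in the tray (165,333). The top view agrees, with the pot at (477,212) and the bystanders where they were. Handing in.

```bash
python3 -c "
from h import *
print(workorder.hand_in(), observe()['time'])"
```

```text
the job is handed in; nothing more can be done
the job is handed in; nothing more can be done
```

I gripped the loose pot, lifted it out of the bay and set it down in the catch tray. I then lowered the lid along its arc until it shut, and pressed the clamp lever over and all the way down. The job was handed in with about 19 s of the 72 s used and the arm clear of everything.

Last checks, from both cameras plus the force readings:
- **Pot:** its centre is at about box x 0, y -176 to -179, past the -162 line, so it lies wholly on the tray. I found it in the camera images rather than by feeling for it.
- **Lid:** it reads level at z 66.1–66.2 against the stated 66. It stopped hard under a 23 N press.
- **Clamp:** the lever reads roughly level, its top at z 76–79 against 78. The fingertip stopped firmly on the grip at z 82–83 under 31.6 N, against 83.
- **Bystanders:** the spare radio, the knob blanks and the lens look unmoved in the pictures.
- **Loaded radio:** the lid now covers it, so its final place could not be seen. It looked unmoved in the last view before the lid covered it, and the arm never touched it.

No check failed.

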